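# Stack the drain sieve and hold a tumbled pebble over it in tongs

## Task

Build the draining stack: seat the spacer ring flat in the round pocket of the stand, then set the small sieve squarely on the ring with its foot down in the ring's hole. Then take the tongs in the gripper, close them on the small pebble without the gripper itself ever touching the stone, and finish still holding it, steady, in the tongs over the middle of the sieve and at least a few centimetres clear above its rim. Do not let go or put anything down at the end, and leave the other things on the shelf where they are.

Things in the scene. Friction and masses are not known exactly. Their poses are not given: they have to be found in the camera images.
- stand: Fixed grey plastic block 100 x 100 x 22 mm with one round pocket in the middle of its top, 64 mm across and 12 mm deep, its edge bevelled by 3 mm. Origin: centre of the underside.
- stand_hole0 (a point): Centre of the pocket's mouth, level with the stand's top, 22 mm above the shelf; the pocket's floor is 12 mm lower. z up.
- spacer: Loose plain aluminium ring, 60 mm outside, 44 mm hole, 26 mm tall, 60 g; lies flat with its axis upright. Origin: on the axis at the underside. Seated in the pocket it stands 14 mm out of the stand.
- sieve: Loose small round zinc-steel sieve pan, 70 g, upright: a foot 40 mm across and 6 mm tall (bevelled 2 mm) below a pan 60 mm across and 16 mm tall with a thin rim and a dark mesh floor; 22 mm tall in all. Origin: on the axis at the underside of the foot. On the seated ring, foot in its hole, its origin is 8 mm above the stand's top and its rim 52 mm above the shelf.
- tongs: Loose sprung steel tongs, 110 g, 175 mm long, lying on edge: two straight flat arms 28 mm tall, 4 mm thick stand on the shelf and close sideways, in the level plane. Origin: at the hinge end, underside, midway between the arms; x along the middle line to the jaws, z up. The arms swing equally about pivots 18 mm either side of the origin; let go, they spring open.
- tong_left: The arm of the tongs on their +y side. Origin: its pivot, underside; x along the arm. Sprung open each arm splays 0.13 rad (jaw pads 67 mm apart) and can be squeezed in by 0.20 rad. On the 28 mm pebble the arms are parallel.
- tong_right: The arm of the tongs on their -y side. Origin: its pivot at the underside, x along the arm.
- tongs_grip (a point): Midway between the black rubber grip patches (34 mm long) on the arms, 70 mm ahead of the tongs' origin, 14 mm above their underside, near the centre of mass. Squeeze here across the tongs' y. Width over the arms here: 58 mm open, 40 mm closed on the pebble. Spring force per arm here: 3 N at 58 mm, 6 N at 50 mm, 10 N at 40 mm; of any force above that, a bit under half reaches the jaws.
- tongs_jaws (a point): Point midway between the jaw pads (each 30 mm long, 28 mm tall) at the tip, 150 mm ahead of the tongs' origin and 80 mm ahead of tongs_grip, at half height.
- pebble: Loose small pale round pebble, 28 mm across, 16 mm tall, 25 g, lying flat on the shelf. Origin: centre of the underside.
- pebble_center (a point): Centre of the small pebble, 8 mm above the shelf as it lies.
- flat_stone: Bystander: flat granite stone 72 mm across, 22 mm tall. Origin: centre of the underside.
- cobble: Bystander: grey stone 44 mm across, 30 mm tall. Origin: centre of the underside.
- jar: Bystander: red plastic grit jar 72 mm across, 95 mm tall. Origin: centre of the underside.
- brush: Bystander: brush lying on the shelf. Origin: at its underside.
Mind the look-alikes: they are no part of the job. What is shaped like the spacer but yellow is not meant.

How it is judged (in metres and radians):
On the way, in this order (a step that is already met when the one before it is completed fails the run):
1. the spacer ring lies flat in the stand's pocket, let go (horizontal distance between spacer and stand_hole0 below 0.004 m and z of spacer in the frame of stand_hole0 below -0.009 m and angle between spacer's own z axis and vertical below 0.06 rad and contact force between spacer and the fingers below 0.1 N), for 0.2 s.
2. the sieve sits squarely on the ring, its foot in the hole, let go (horizontal distance between spacer and stand_hole0 below 0.004 m and z of spacer in the frame of stand_hole0 below -0.009 m and angle between each of spacer, sieve's own z axis and vertical below 0.06 rad and horizontal distance between sieve and stand_hole0 below 0.006 m and z of sieve in the frame of stand_hole0 below 0.011 m and contact force between sieve and the fingers below 0.1 N), for 0.2 s.
At the end, for the whole second after the job is handed in: Ring in the pocket (4 mm of centre, 3 mm of floor) and sieve on it (6 mm, 3 mm), both level to 0.06 rad; gripper holds tongs (1 N), both arms press the pebble (0.2 N), its centre within 30 mm of the pocket axis, over 82 mm above the shelf, under 0.05 m/s; tongs and pebble clear of the stack (horizontal distance between spacer and stand_hole0 below 0.004 m and z of spacer in the frame of stand_hole0 below -0.009 m and angle between each of spacer, sieve's own z axis and vertical below 0.06 rad and horizontal distance between sieve and stand_hole0 below 0.006 m and z of sieve in the frame of stand_hole0 below 0.011 m and horizontal distance between pebble_center and stand_hole0 below 0.03 m and height (world z) of pebble_center above 0.082 m and contact force between pebble and tong_left above 0.2 N and contact force between pebble and tong_right above 0.2 N and contact force between tongs and the fingers above 1 N and contact force between sieve and pebble below 0.1 N and contact force between tongs and sieve below 0.1 N and contact force between tongs and spacer below 0.1 N and contact force between tongs and stand below 0.1 N and linear speed of pebble below 0.05 m/s); the arm keeps its last pose, push and grip.
It fails at once if the gripper or arm touches the pebble (contact force between pebble and the fingers above 0.3 N or contact force between pebble and the arm above 0.3 N).
It fails at once if a bystander is moved by more than 30 mm (distance of any of flat_stone, cobble, jar, brush from where it was at the start of the episode above 0.03 m).
It also fails if it takes over 72 s, if anything falls off the work surface, if the arm or the gripper's body presses on something with over 40 N, if the wrist force passes 120 N, or if a joint passes its speed limit or range.

## Robot

A 6-joint arm with a two-finger parallel gripper is mounted at the origin on the work surface. World frame = base frame: x ahead of the robot, y to its left, z up, the work surface at z = 0. Lengths are in mm, angles in rad, forces in N, time in s.
With the tool pointing down it reaches from about 400 to 925 mm from the base axis. Payload 3.4 kg.
Tool frame: the origin (TCP) lies midway between the tips of the shut fingers; the grasp point (between the pads) lies 19 mm behind it; z points along the fingers, y is the direction in which the jaws open and shut (so a half turn about z gives the same grasp; the last joint's range is limited). The gripper opens to 85 mm and grips with 20 to 120 N. Pads are 22 mm wide; open, the fingers measure 114 mm over their backs; the gripper's body (76 mm by 85 mm) begins 54 mm behind the grasp point. The pads swing forward as they close: fully open they stand 13 mm farther back than shut.
Start: joints at [1.23, 0.307, 1.506, -0, 1.328, -0.073], TCP at [151.62, 554.655, 231.305] pointing down, gripper open.
Joint ranges: [-3.12, 3.12], [-1.05, 2.28], [0.14, 2.33], [-1.42, 4.57], [0.1, 2.73], [-2.68, 2.68]. Speed limits (rad/s): [2.57, 2.57, 3.14, 3.14, 3.14, 3.14].

## Interface

Orientations are given as a unit quaternion [x, y, z, w].
In Python, from rig import bot gives the robot as it stands. The module is installed in compiled form; this text tells all that it offers.
- The arm moves only by the shell command python3 -m jog 'ROWS' [FORCE]. ROWS is text: rows parted by semicolons, each of 7 numbers parted by spaces: the closure, from 0 (fully open) to 1 (shut), then the shift along the tool's x, y, z in cm, then the turn, a rotation vector about the tool's x, y, z in rad. In form: claw tx ty tz wx wy wz; .... A call has 1 to 12 rows; each row shifts and turns the commanded pose from where the row before left it, along the tool's axes as they then stand; what a row does not reach is not made up. A row lasts 1/10 s, in which the tool goes at most 50 mm and 8.59 degrees, less where a joint would pass 70% of its speed; a pose out of reach is approached as far as the arm can. A call with a gripper value outside its range is refused whole. The fingers move at their own pace and stop on an object; FORCE is the grip in N (left out, the last holds). Time passes only in rows, so rows that do not move let the fingers close. It gives the time, the measured TCP pose, the force and the opening at its end, in the units of the state.
- bot.state(): the state, without advancing time (a new reading comes with each control period).
- bot.snapshot(name): name is "scene" or "top" or "wrist"; returns a dict with "frame" (420x560x3 uint8, red, green, blue), "camera_matrix" (3x3 intrinsics, pixels), "dist" ([k1, k2, p1, p2, k3] as OpenCV has them; the pictures are not rectified), "world_to_cam" (4x4, takes a point from world to camera coordinates); the wrist camera has in their place "hand_eye" (4x4, takes a point from camera to tool coordinates, whose origin is the TCP and whose axes are the flange's). Camera axes: x right, y up, looking along -z (the intrinsics and any distortion apply to the point x, -y, -z); pixel columns grow to the right and rows downward; lengths in mm; the calibration is good to about 2 mm. A picture is of the moment at which its call begins: read the wrist's pose just before it. There is no depth.
- bot.job_done(): hands the job in, once; it reports no verdict.
The state is a dict: "clock": time; "q": joint angles; "qd": joint speeds; "effort": joint torques, N m; "position": TCP position; "tool_rot": TCP orientation; "force": force on the tool from outside, world axes, zero at the start; "ft_torque": the same for the moment, N m; "grip_width": finger opening in mm.
Only numpy, scipy, OpenCV 4.12 (cv2) and the standard library are available. Lean on these libraries where they do the work, as an engineer would, in place of code of your own. Each camera call takes 0.05 s, during which the arm holds its last target.

## Working session

There is one attempt and no reset: what is moved stays moved. The work goes in short steps, Python scripts to look and compute and a shell command to move; the robot and the scene stay as the last step left them, time stands still between calls to the robot, and variables do not carry over. Pictures are saved under pics/ and viewed, and the job is handed in when it is done.

```bash
mkdir -p pics; cat > h.py <<'E'
import numpy as np, cv2
from rig import bot
from scipy.spatial.transform import Rotation as R
def snap(n,fn=None):
    st=bot.state(); s=bot.snapshot(n); s['st']=st
    if fn: cv2.imwrite('pics/'+fn,s['frame'][:,:,::-1])
    return s
def camT(s):
    """cam->world 4x4"""
    if 'world_to_cam' in s: return np.linalg.inv(np.array(s['world_to_cam']))
    T=np.eye(4);T[:3,:3]=R.from_quat(s['st']['tool_rot']).as_matrix();T[:3,3]=s['st']['position']
    return T@np.array(s['hand_eye'])
def ray(s,px):
    K=np.array(s['camera_matrix'],float);d=np.array(s['dist'],float)
    p=cv2.undistortPoints(np.array(px,float).reshape(-1,1,2),K,d).reshape(-1,2)
    T=camT(s); v=np.c_[p[:,0],-p[:,1],-np.ones(len(p))]@T[:3,:3].T
    return T[:3,3],v
def onz(s,px,z):
    o,v=ray(s,px); t=(z-o[2])/v[:,2]; return o+v*t[:,None]
def proj(s,P):
    T=np.linalg.inv(camT(s));P=np.atleast_2d(P).astype(float);c=P@T[:3,:3].T+T[:3,3]
    K=np.array(s['camera_matrix'],float);d=np.array(s['dist'],float)
    c=np.c_[c[:,0],-c[:,1],-c[:,2]]
    return cv2.projectPoints(c,np.zeros(3),np.zeros(3),K,d)[0].reshape(-1,2)
E
python3 - <<'E'
from h import *
for n in ['scene','top','wrist']:
    s=snap(n,n+'0.png'); print(n,camT(s)[:3,3].round(),np.array(s['camera_matrix'])[0,0])
st=bot.state();print(st)
E
```

```text
scene [1010. -788.  784.] 479.7755626662907
top [ 352.  -95. 1193.] 421.01199997849517
wrist [ 75. 574. 372.] 308.25586324893726
{'clock': 0.15, 'q': array([ 1.23051493e+00,  3.07385348e-01,  1.50735276e+00, -1.18959777e-05,
        1.32838942e+00, -7.34974584e-02]), 'qd': array([ 0.00049041, -0.00272145, -0.00297841, -0.00015796,  0.00118399,
        0.00049083]), 'effort': array([ 8.72788860e-04, -4.57978427e+01, -2.52220863e+01, -2.60778197e-04,
        8.46103881e-03,  3.27860960e-05]), 'position': array([151.4408598 , 554.16257722, 230.60946087]), 'tool_rot': array([ 1.32995280e-01,  9.91116374e-01, -7.52258867e-04, -1.51994864e-04]), 'force': array([-0.18101705, -0.44868323,  0.07696405]), 'ft_torque': array([-0.04915175,  0.01041771,  0.03203812]), 'grip_width': 85.20728351967371}
```

View pics/top0.png

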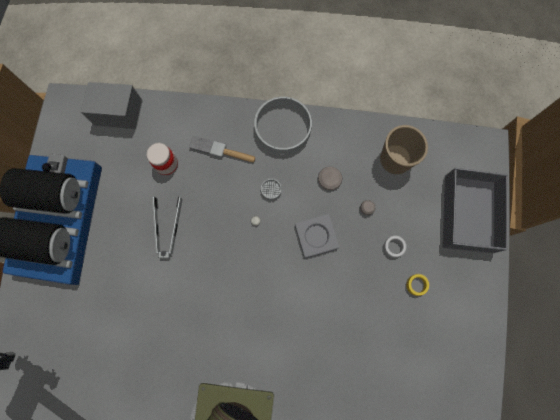

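View pics/scene0.png

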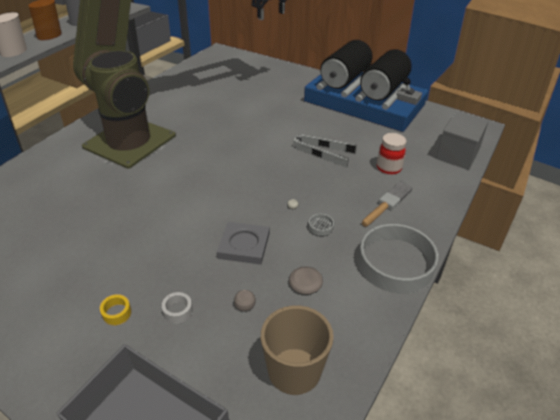

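View pics/wrist0.png

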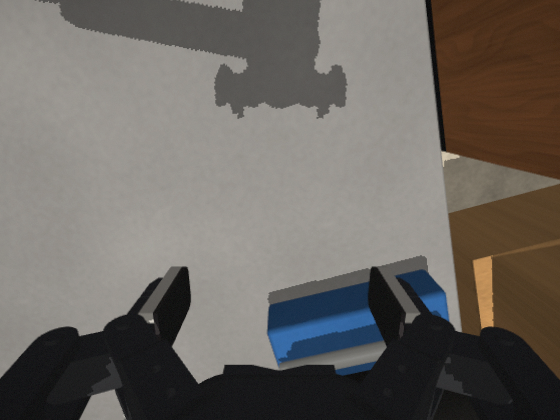

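```bash
python3 - <<'E'
from h import *
s=snap('top')
f=s['frame'][:,:,::-1]
a=cv2.resize(f[120:310,130:440],None,fx=2.5,fy=2.5,interpolation=cv2.INTER_CUBIC);cv2.imwrite('pics/topc.png',a)
for n,p,z in [('ring',(396,247),26),('yel',(418,286),26),('sieve',(271,189),22),('stand',(317,236),22),('pebble',(256,221),8),('tongs hinge',(164,256),28),('jawL',(156,201),28),('jawR',(179,201),28)]:
    print(n,onz(s,[p],z)[0].round(1))
E
```

```text
ring [ 532.9 -398.7   26. ]
yel [ 430.5 -468.3   26. ]
sieve [660.9 -29.5  22. ]
stand [ 539.9 -174.2   22. ]
pebble [565.6   2.8   8. ]
tongs hinge [433.4 245.3  28. ]
jawL [587.  295.3  28. ]
jawR [594.5 228.3  28. ]
```

View pics/topc.png

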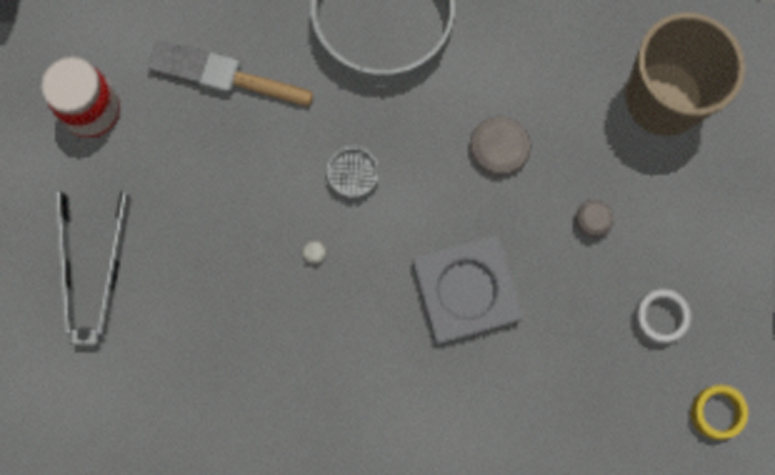

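Candidates in the top view:
- **Ring:** silver at (395,247), yellow look-alike at (418,286). I choose silver.
- **Sieve:** small mesh pan at (271,189), large pan at (283,125). I choose the small one with the mesh.
- **Pebble:** pale stone at (256,221), cobble at (368,208), flat stone at (330,178). I choose the pale one.
- **Stand:** (317,236), against the tray and the block.

The crop confirms these choices. Moving now.

```bash
python3 -m jog '0 0 0 0 0 0 -0.1335;0 0 0 0 0 0 -0.1335;0 -3 -2.7 0 0 0 0;0 -3 -2.7 0 0 0 0;0 -3 -2.7 0 0 0 0;0 -3 -2.7 0 0 0 0;0 -3 -2.7 0 0 0 0;0 -3 -2.7 0 0 0 0;0 -3 -2.7 0 0 0 0;0 -3 -2.7 0 0 0 0;0 -3 -2.7 0 0 0 0;0 -3 -2.7 0 0 0 0'
python3 -m jog '0 -3 -2.7 0 0 0 0;0 -3 -2.7 0 0 0 0;0 -3 -2.7 0 0 0 0;0 0 -4 0 0 0 0;0 0 -4 0 0 0 0;0 0 -4 0 0 0 0;0 0 -4 0 0 0 0;0 0 -4 0 0 0 0;0 0 -4 0 0 0 0;0 0 -4 0 0 0 0;0 0 0 0 0 0 0'
python3 - <<'E'
from h import *
s=snap('top','top1.png'); s=snap('wrist','wrist1.png'); print(s['st']['position'],s['st']['tool_rot'],s['st']['force'])
E
```

```text
clock: 1.4
position: [452.6, 283.4, 231.2]
tool_rot: [-0.0, 1.0, 0.0, -0.0]
force: [0.8, 0.6, -0.6]
grip_width: 85.6
clock: 2.5
position: [541.8, -81.0, 231.2]
tool_rot: [0.002, 1.0, -0.001, 0.0]
force: [0.8, 0.1, -0.2]
grip_width: 85.3
[541.63314038 -78.60938189 231.07108665] [ 2.01006082e-03  9.99997964e-01 -1.08918503e-04 -1.44060327e-04] [0.00424506 0.02411623 0.26604118]
```

View pics/wrist1.png

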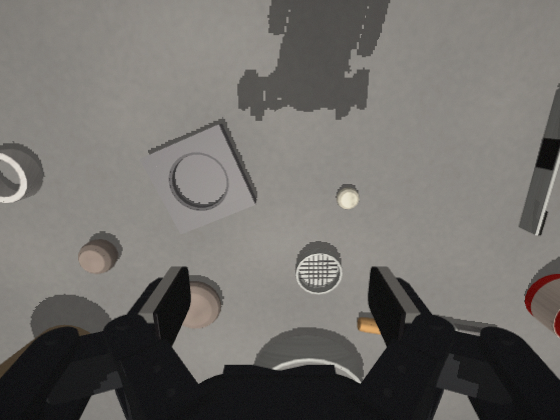

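```bash
python3 - <<'E'
from h import *
s=snap('wrist');f=s['frame'][:,:,::-1]
c=np.hstack([cv2.resize(f[110:240,140:270],(400,400),interpolation=2),cv2.resize(f[230:310,280:360],(400,400),interpolation=2)])
cv2.imwrite('pics/w1c.png',c)
t=snap('top')
print('pocket w',onz(s,[(199,181)],22)[0].round(1),'top',onz(t,[(317,236)],22)[0].round(1))
# pebble masks
for n,q,roi in [('w',s,(170,220,325,375)),('t',t,(205,235,240,270))]:
    a,b,c0,d=roi; g=q['frame'][a:b,c0:d].min(2).astype(int); m=(g>g.min()+0.55*(g.max()-g.min()))
    ys,xs=np.nonzero(m); print('pebble',n,m.sum(),onz(q,[(xs.mean()+c0,ys.mean()+a)],10)[0].round(1))
E
```

```text
pocket w [ 540.2 -170.6   22. ] top [ 539.9 -174.2   22. ]
pebble w 296 [566.6   4.2  10. ]
pebble t 649 [558.8  10.1  10. ]
```

View pics/w1c.png

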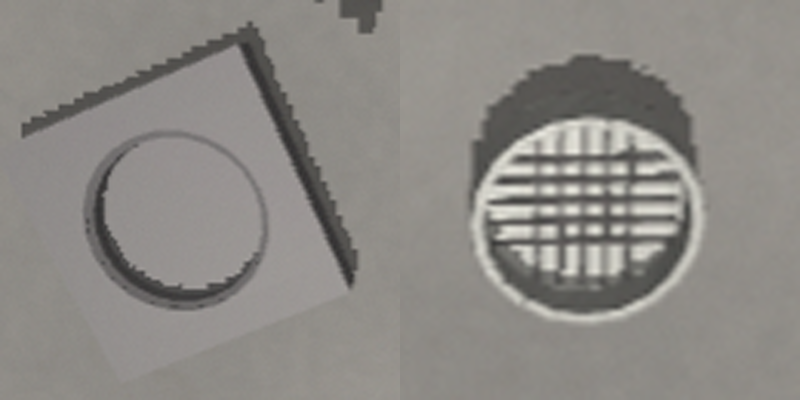

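```bash
cat >> h.py <<'E'
def circ(P):
    P=np.array(P)[:,:2];A=np.c_[2*P,np.ones(len(P))];x=np.linalg.lstsq(A,(P**2).sum(1),rcond=None)[0]
    return x[:2].round(1),round(float(np.sqrt(x[2]+x[:2]@x[:2])),1)
E
python3 - <<'E'
from h import *
s=snap('wrist')
k=130/400;
E=np.array([(84,215),(268,220),(168,131),(185,310),(112,155),(250,280)])*k+[139.5,109.5]
print('pocket',circ(onz(s,E,22)))
E=np.array([(71,222),(306,220),(188,116),(188,323),(110,148),(268,148),(105,290),(272,290)])/5+[279.5,229.5]
print('sieve',circ(onz(s,E,22)))
E
python3 -m jog '0 0 -4 0 0 0 0;0 0 -4 0 0 0 0;0 0 -4 0 0 0 0;0 0 -4 0 0 0 0;0 0 -4 0 0 0 0;0 0 -4 0 0 0 0;0 0 -4 0 0 0 0;0 0 -3 0 0 0 0;0 0 0 0 0 0 0'
python3 - <<'E'
from h import *
s=snap('wrist','wrist2.png'); print(s['st']['position'],s['st']['tool_rot'],s['st']['q'])
E
```

```text
pocket (array([ 541.9, -171.5]), 34.3)
sieve (array([661.7, -27.5]), 29.5)
clock: 3.65
position: [542.5, -389.3, 230.8]
tool_rot: [0.001, 1.0, -0.001, 0.0]
force: [0.3, 1.1, -0.6]
grip_width: 85.7
[ 542.50952581 -389.27236305  230.78524077] [ 6.37366560e-04  9.99999239e-01 -1.04194337e-03  1.72989667e-04] [-6.84865778e-01  4.35768214e-01  1.30041796e+00 -1.41582431e-03
  1.40382137e+00 -2.25415317e+00]
```

View pics/wrist2.png

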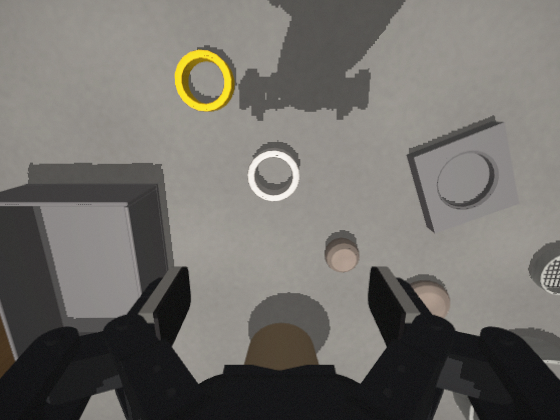

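```bash
python3 - <<'E'
from h import *
s=snap('wrist'); t=snap('top')
f=s['frame'][:,:,::-1]
cv2.imwrite('pics/w2c.png',np.hstack([cv2.resize(f[135:215,235:315],(400,400),interpolation=2),cv2.resize(f[130:230,415:515],(400,400),interpolation=2)]))
print('pot rim near', onz(t,[(403,172)],110)[0].round(), onz(t,[(403,172)],50)[0].round(),'tray',onz(s,[(163,170)],0)[0].round())
b=np.argwhere(s['frame'][150:202,245:303].min(2)>170)[:,::-1]+[245,150]
h=cv2.convexHull(b.astype(np.int32)).reshape(-1,2)
print('ring',circ(onz(s,h,26)))
E
```

```text
pot rim near [ 726. -384.  110.] [ 747. -400.   50.] tray [ 533. -529.    0.]
ring (array([ 535. , -397.5]), 29.1)
```

View pics/w2c.png

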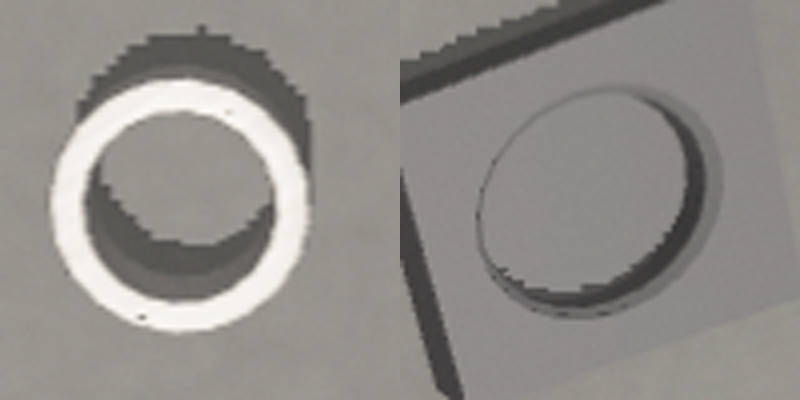

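```bash
python3 -m jog '0 0.75 -0.82 3 0 0 0;0 0 0 4 0 0 0;0 0 0 4 0 0 0;0 0 0 3 0 0 0;0 0 0 0 0 0 0'
python3 - <<'E'
from h import *
s=snap('wrist','wrist3.png'); print(s['st']['position'])
b=np.argwhere(s['frame'][:,150:400].min(2)>190)[:,::-1]+[150,0]
h=cv2.convexHull(b.astype(np.int32)).reshape(-1,2)
print('ring',circ(onz(s,h,26)))
E
```

```text
clock: 4.3
position: [531.7, -389.6, 86.7]
tool_rot: [-0.001, 1.0, 0.004, -0.004]
force: [-1.0, 0.2, 0.3]
grip_width: 85.2
[ 531.66532384 -389.64791077   86.69408615]
ring (array([ 534.7, -397.2]), 29.0)
```

View pics/wrist3.png

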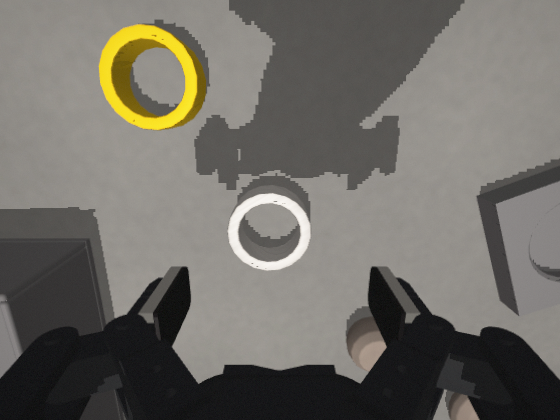

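```bash
python3 -m jog '0 -0.3 -0.77 1 0 0 0;0 0 0 0 0 0 0;0 0 0 0 0 0 0;0 0 0 0 0 0 0'
```

```text
clock: 4.75
position: [537.9, -402.7, 82.6]
tool_rot: [-0.0, 1.0, -0.001, 0.001]
force: [0.6, 0.2, 0.3]
grip_width: 85.6
```

```bash
python3 -m jog '0 0.3 0.5 2 0 0 0;0 0 0 2 0 0 0;0 0 0 0 0 0 0;0 0 0 0 0 0 0;0 0 0 0 0 0 0;0 0 0 0 0 0 0'
python3 - <<'E'
from h import *
for i in range(2): s=snap('wrist');print(s['st']['position'].round(1))
s=snap('wrist','wrist4.png')
b=np.argwhere(s['frame'][:,200:350].min(2)>190)[:,::-1]+[200,0]
h=cv2.convexHull(b.astype(np.int32)).reshape(-1,2)
print('ring',circ(onz(s,h,26)))
E
```

```text
clock: 5.35
position: [535.1, -397.9, 42.7]
tool_rot: [-0.0, 1.0, -0.001, 0.001]
force: [0.0, -0.3, 0.6]
grip_width: 85.4
[ 535.1 -397.9   42.7]
[ 535.  -397.8   42.5]
ring (array([ 535.5, -396.9]), 28.2)
```

View pics/wrist4.png

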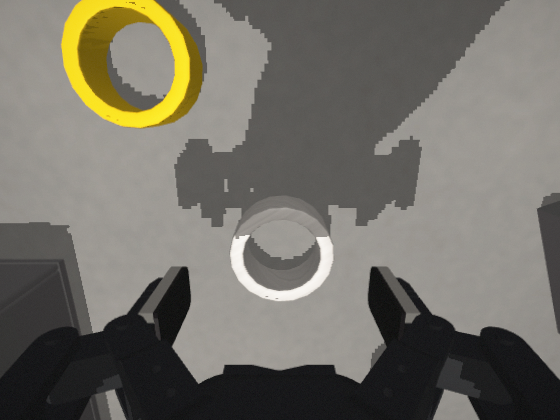

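```bash
python3 -m jog '0 0 0.05 2 0 0 0;0 0 0 1.2 0 0 0;0 0 0 0 0 0 0;0 0 0 0 0 0 0;0 0 0 0 0 0 0;0.6 0 0 0 0 0 0;0.6 0 0 0 0 0 0;0.6 0 0 0 0 0 0;0.6 0 0 0 0 0 0;0.6 0 0 0 0 0 0;0.6 0 0 0 0 0 0' 40
python3 - <<'E'
from h import *
s=snap('wrist','wrist5.png');print(s['st']['position'].round(1))
E
```

```text
clock: 6.6
position: [534.8, -397.1, 10.7]
tool_rot: [-0.0, 1.0, -0.001, 0.001]
force: [-1.2, 1.1, 5.9]
grip_width: 58.8
[ 534.8 -397.1   10.7]
```

View pics/wrist5.png

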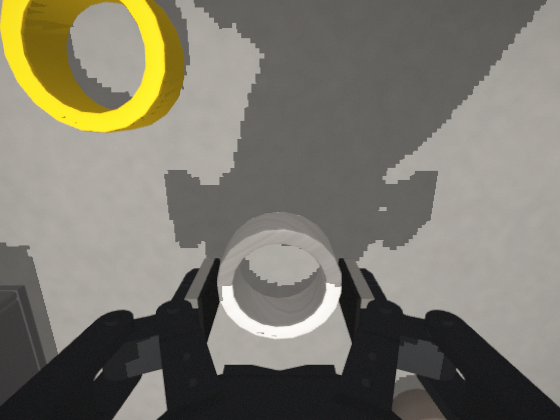

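```bash
python3 -m jog '0.6 0 0 -2 0 0 0;0.6 0 0 -3 0 0 0;0.6 0 0 -3 0 0 0;0.6 -0.1 3 0 0 0 0;0.6 -0.1 3 0 0 0 0;0.6 -0.1 3 0 0 0 0;0.6 -0.1 3 0 0 0 0;0.6 -0.1 3 0 0 0 0;0.6 -0.1 3 0 0 0 0;0.6 -0.1 3 0 0 0 0;0.6 -0.1 1.56 0 0 0 0;0.6 0 0 0 0 0 0'
python3 -m jog '0.6 0 0 0 0 0 0;0.6 0 0 0 0 0 0;0.6 0 0 0 0 0 0;0.6 0 0 0 0 0 0'
python3 - <<'E'
from h import *
s=snap('wrist','wrist6.png');print(s['st']['position'].round(1))
E
```

```text
clock: 7.85
position: [542.1, -169.2, 89.4]
tool_rot: [-0.001, 1.0, 0.0, -0.0]
force: [-0.5, -0.6, 0.0]
grip_width: 58.7
clock: 8.25
position: [542.3, -172.1, 89.2]
tool_rot: [0.001, 1.0, -0.0, 0.0]
force: [-1.0, -0.1, -0.1]
grip_width: 58.4
[ 542.3 -172.1   89.2]
```

View pics/wrist6.png

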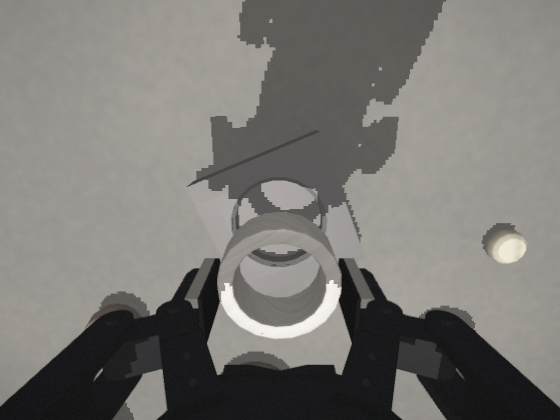

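```bash
python3 - <<'E'
from h import *
s=snap('wrist');f=s['frame'][:,:,::-1]
cv2.imwrite('pics/w6c.png',cv2.resize(f[165:345,200:360],None,fx=4,fy=3.3333,interpolation=2))
# ring in hand: bottom bright arc
E
```

```text
(no output)
```

View pics/w6c.png

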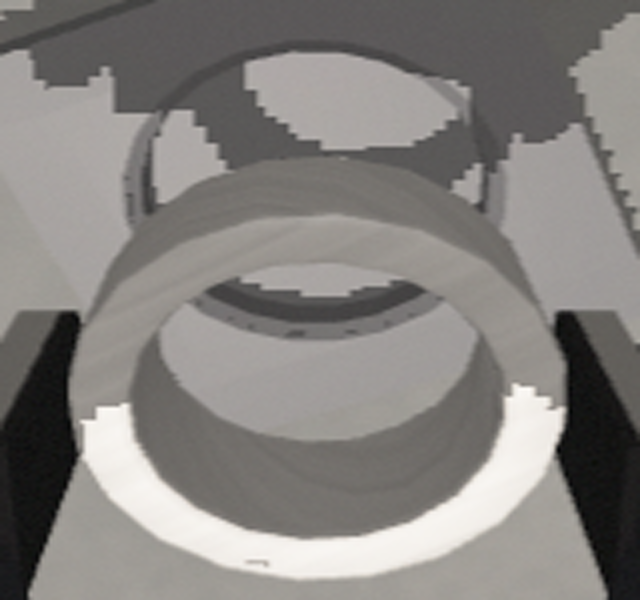

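```bash
python3 - <<'E'
from h import *
s=snap('wrist')
f=lambda L:np.array(L)/[4,3.3333]+[199.5,164.5]
print('pocket',circ(onz(s,f([(318,38),(124,190),(507,185),(315,340),(215,315),(420,310)]),22)))
print('ring',circ(onz(s,f([(69,385),(567,380),(315,578),(325,215),(120,500),(515,500)]),104.5)),s['st']['position'].round(1))
E
```

```text
pocket (array([ 540.5, -173.2]), 34.4)
ring (array([ 541.4, -172.5]), 28.7) [ 542.2 -171.7   89.2]
```

```bash
python3 -m jog '0.6 0.07 -0.1 2 0 0 0;0.6 0 0 2 0 0 0;0.6 0 0 1 0 0 0;0.6 0 0 0 0 0 0;0.6 0 0 0 0 0 0;0.6 0 0 0 0 0 0;0.6 0 0 0.4 0 0 0;0.6 0 0 0.4 0 0 0;0.6 0 0 0.4 0 0 0;0.6 0 0 0.4 0 0 0;0.6 0 0 0 0 0 0;0.6 0 0 0 0 0 0'
python3 - <<'E'
from h import *
s=snap('wrist','wrist7.png');print(s['st']['position'].round(1),s['st']['force'].round(1))
E
```

```text
clock: 9.6
position: [541.4, -172.0, 23.0]
tool_rot: [-0.0, 1.0, 0.0, -0.0]
force: [0.4, -0.1, -0.4]
grip_width: 58.6
[ 541.4 -172.    23. ] [ 0.4 -0.1 -0.4]
```

View pics/wrist7.png

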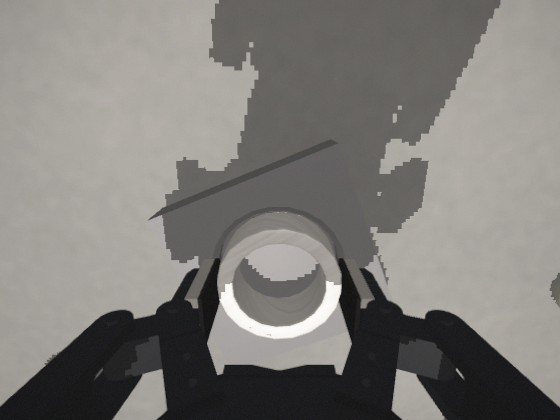

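```bash
python3 -m jog '0.6 0 0 0.15 0 0 0;0.6 0 0 0 0 0 0;0.6 0 0 0 0 0 0;0.2 0 0 0 0 0 0;0.0 0 0 0 0 0 0;0 0 0 0 0 0 0;0 0 0 -1 0 0 0;0 0 0 -3 0 0 0;0 0 0 -4 0 0 0;0 0 0 -4 0 0 0;0 0 0 0 0 0 0;0 0 0 0 0 0 0'
python3 - <<'E'
from h import *
s=snap('wrist','wrist8.png');print(s['st']['position'].round(1),s['st']['force'].round(1))
E
```

```text
clock: 10.85
position: [542.4, -172.4, 143.7]
tool_rot: [-0.0, 1.0, -0.001, 0.002]
force: [-0.4, 0.2, 0.2]
grip_width: 85.2
[ 542.4 -172.4  143.7] [-0.4  0.2  0.2]
```

View pics/wrist8.png

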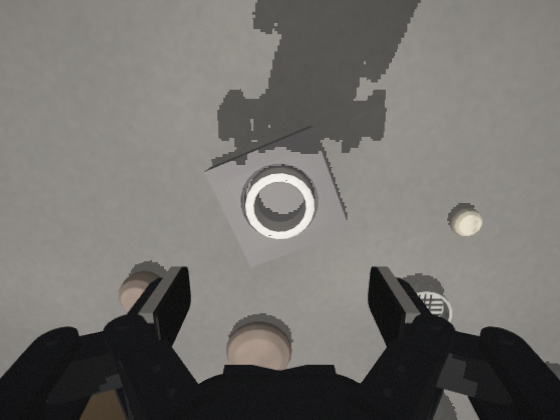

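```bash
python3 - <<'E'
from h import *
s=snap('wrist')
b=np.argwhere(s['frame'][160:250,230:330].min(2)>190)[:,::-1]+[230,160]
h=cv2.convexHull(b.astype(np.int32)).reshape(-1,2)
print('ring',circ(onz(s,h,36)),s['st']['position'])
E
python3 -m jog '0 -2 2.4 0 0 0 0;0 -2 2.4 0 0 0 0;0 -2 2.4 0 0 0 0;0 -2 2.4 0 0 0 0;0 -2 2.4 0 0 0 0;0 -1.93 2.49 0 0 0 0;0 0 0 2 0 0 0;0 0 0 2 0 0 0;0 0 0 0 0 0 0;0 0 0 0 0 0 0;0 0 0 0 0 0 0;0 0 0 0 0 0 0'
python3 - <<'E'
from h import *
s=snap('wrist','wrist9.png');print(s['st']['position'].round(1),s['st']['force'].round(1))
E
```

```text
ring (array([ 541.7, -173.1]), 28.8) [ 541.23812525 -171.93416864  142.22223523]
clock: 12.15
position: [661.5, -27.5, 102.8]
tool_rot: [0.0, 1.0, -0.0, 0.001]
force: [-0.1, -0.0, 0.3]
grip_width: 85.3
[661.5 -27.5 102.8] [-0.1 -0.   0.3]
```

View pics/wrist9.png

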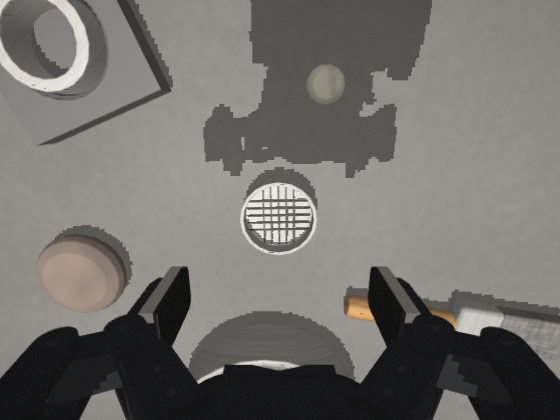

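```bash
python3 - <<'E'
from h import *
s=snap('wrist')
b=np.argwhere(s['frame'][170:265,230:330].min(2)>180)[:,::-1]+[230,170]
h=cv2.convexHull(b.astype(np.int32)).reshape(-1,2)
print('sieve',circ(onz(s,h,22)),s['st']['position'])
t=snap('top');print('pan rim',onz(t,[(283,155)],60)[0])
E
```

```text
sieve (array([662.4, -29.1]), 29.1) [661.4395959  -27.47852322 102.89461476]
pan rim [753.84142594 -53.53311081  60.        ]
```

```bash
python3 -m jog '0 -0.08 -0.12 3 0 0 0;0 0 0 3 0 0 0;0 0 0 2 0 0 0;0 0 0 1.2 0 0 0;0 0 0 0.5 0 0 0;0 0 0 0 0 0 0;0 0 0 0 0 0 0;0 0 0 0 0 0 0;0 0 0 0 0 0 0' 30
python3 -m jog '0.6 0 0 0 0 0 0;0.6 0 0 0 0 0 0;0.6 0 0 0 0 0 0;0.6 0 0 0 0 0 0;0.6 0 0 0 0 0 0;0.6 0 0 0 0 0 0'
python3 - <<'E'
from h import *
s=snap('wrist','wrist10.png');print(s['st']['position'].round(1),s['st']['force'].round(1))
E
```

```text
clock: 13.2
position: [662.4, -28.4, 5.9]
tool_rot: [-0.0, 1.0, -0.0, 0.001]
force: [-0.5, -0.5, 0.0]
grip_width: 85.3
clock: 13.8
position: [662.0, -28.4, 5.4]
tool_rot: [-0.0, 1.0, -0.0, 0.0]
force: [-0.7, 0.5, 6.0]
grip_width: 57.5
[662.  -28.4   5.4] [-0.7  0.5  6. ]
```

View pics/wrist10.png

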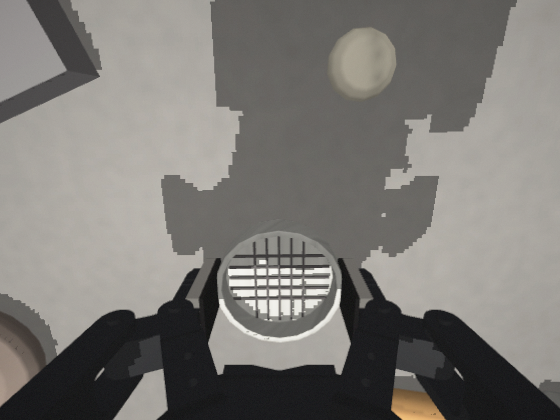

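```bash
python3 -m jog '0.6 0 0 -2 0 0 0;0.6 0 0 -3 0 0 0;0.6 0 0 -4 0 0 0;0.6 2 -2.4 0 0 0 0;0.6 2 -2.4 0 0 0 0;0.6 2 -2.4 0 0 0 0;0.6 2 -2.4 0 0 0 0;0.6 2 -2.4 0 0 0 0;0.6 2.06 -2.36 0 0 0 0;0.6 0 0 0 0 0 0;0.6 0 0 0 0 0 0;0.6 0 0 0 0 0 0'
python3 -m jog '0.6 0 0 0 0 0 0;0.6 0 0 0 0 0 0'
python3 - <<'E'
from h import *
s=snap('wrist','wrist11.png');print(s['st']['position'].round(1),s['st']['force'].round(1))
f=s['frame'][:,:,::-1]
cv2.imwrite('pics/w11c.png',cv2.resize(f[165:345,200:360],None,fx=4,fy=3.3333,interpolation=2))
E
```

```text
clock: 15.05
position: [541.6, -171.6, 94.6]
tool_rot: [-0.0, 1.0, 0.0, 0.0]
force: [-0.1, -0.1, -0.7]
grip_width: 57.3
clock: 15.25
position: [541.7, -171.3, 94.7]
tool_rot: [-0.001, 1.0, 0.0, 0.0]
force: [-0.3, -0.6, -1.0]
grip_width: 57.7
[ 541.7 -171.3   94.7] [-0.3 -0.6 -1. ]
```

View pics/w11c.png

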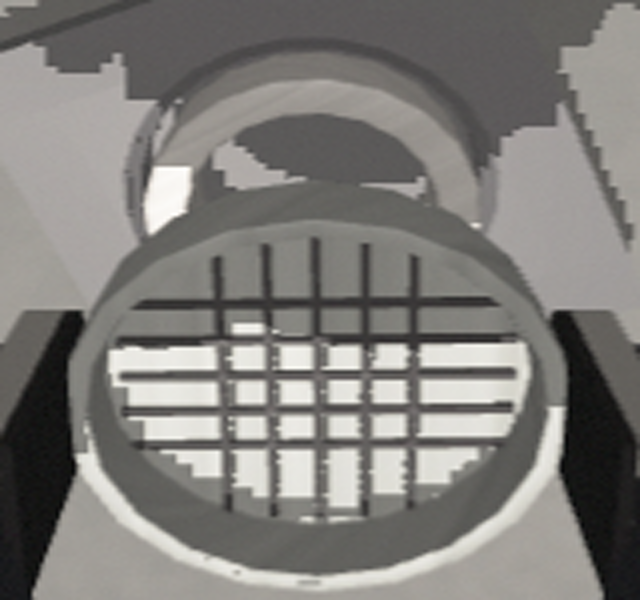

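```bash
python3 - <<'E'
from h import *
s=snap('wrist')
f=lambda L:np.array(L)/[4,3.3333]+[199.5,164.5]
print('ring',circ(onz(s,f([(315,78),(146,190),(485,190),(213,102),(415,102)]),36)))
print('sieve',circ(onz(s,f([(68,370),(567,370),(317,588),(322,218),(110,505),(520,510)]),111.3)),s['st']['position'].round(1))
E
```

```text
ring (array([ 541.5, -172.6]), 29.8)
sieve (array([ 541.2, -172.1]), 29.1) [ 541.6 -171.3   94.7]
```

```bash
python3 -m jog '0.6 0 -0.05 2 0 0 0;0.6 0 0 2 0 0 0;0.6 0 0 0.5 0 0 0;0.6 0 0 0 0 0 0;0.6 0 0 0 0 0 0;0.6 0 0 0 0 0 0;0.6 0 0 0.4 0 0 0;0.6 0 0 0.4 0 0 0;0.6 0 0 0.3 0 0 0;0.6 0 0 0 0 0 0;0.6 0 0 0 0 0 0;0.6 0 0 0 0 0 0'
python3 - <<'E'
from h import *
s=snap('wrist','wrist12.png');print(s['st']['position'].round(1),s['st']['force'].round(1))
E
```

```text
clock: 16.55
position: [541.2, -172.5, 38.8]
tool_rot: [-0.0, 1.0, -0.0, 0.0]
force: [-0.4, -0.4, 0.1]
grip_width: 57.9
[ 541.2 -172.5   38.8] [-0.4 -0.4  0.1]
```

View pics/wrist12.png

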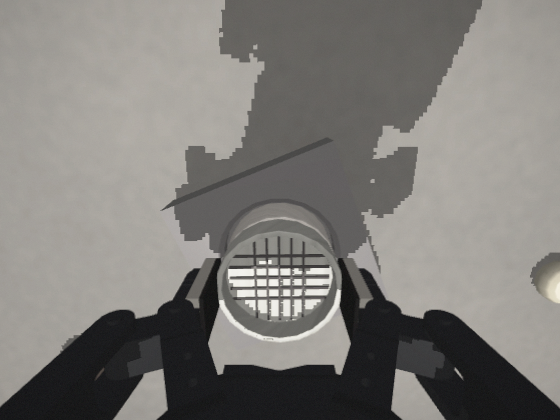

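```bash
python3 -m jog '0.6 0 0 0.15 0 0 0;0.6 0 0 0.1 0 0 0;0.6 0 0 0 0 0 0;0.6 0 0 0 0 0 0;0.6 0 0 0 0 0 0'
python3 -m jog '0.3 0 0 0 0 0 0;0 0 0 0 0 0 0;0 0 0 0 0 0 0;0 0 0 0 0 0 0;0 0 0 -1 0 0 0;0 0 0 -3 0 0 0;0 0 0 -4 0 0 0;0 0 0 -4 0 0 0;0 0 0 0 0 0 0;0 0 0 0 0 0 0;0 0 0 0 0 0 0'
python3 - <<'E'
from h import *
s=snap('wrist','wrist13.png');print(s['st']['position'].round(1),s['st']['force'].round(1))
f=s['frame'][:,:,::-1]
cv2.imwrite('pics/w13c.png',cv2.resize(f[120:280,200:360],None,fx=3.5,fy=3.5,interpolation=2))
b=np.argwhere(s['frame'][160:260,230:330].min(2)>190)[:,::-1]+[230,160]
h=cv2.convexHull(b.astype(np.int32)).reshape(-1,2)
print('sieve',circ(onz(s,h,52)))
E
```

```text
clock: 17.1
position: [541.1, -172.5, 36.3]
tool_rot: [-0.0, 1.0, -0.0, -0.0]
force: [0.0, -0.6, -1.3]
grip_width: 57.6
clock: 18.2
position: [540.1, -172.1, 155.7]
tool_rot: [-0.0, 1.0, 0.0, -0.001]
force: [-0.7, 0.1, -0.4]
grip_width: 85.6
[ 540.1 -172.1  155.7] [-0.7  0.1 -0.4]
sieve (array([ 541.6, -173.6]), 28.8)
```

View pics/w13c.png

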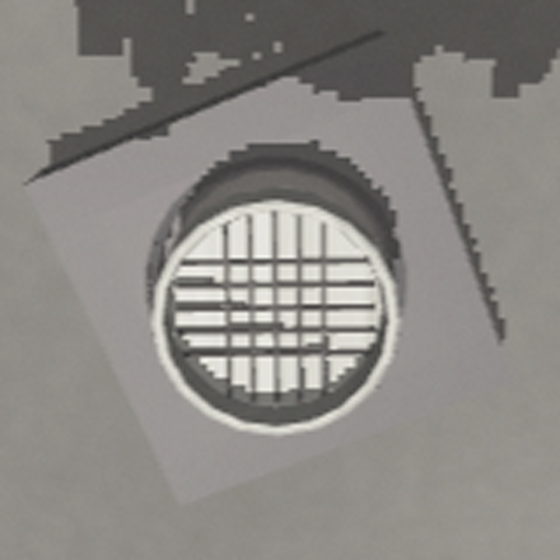

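```bash
python3 -m jog '0 0 1 -4 0 0 0;0 0.35 4 -3.5 0 0 0;0 0.35 4 0 0 0 0;0 0.35 4 0 0 0 0;0 0.35 4 0 0 0 0;0 0.35 4 0 0 0 0;0 0.35 4 0 0 0 0;0 0.35 4 0 0 0 0;0 0.35 4 0 0 0 0;0 0.35 4 0 0 0 0;0 0.35 4 0 0 0 0;0 0.3 1.5 0 0 0 0'
python3 -m jog '0 0 0 0 0 0 0;0 0 0 0 0 0 0;0 0 0 0 0 0 0;0 0 0 0 0 0 0'
python3 - <<'E'
from h import *
s=snap('wrist','wrist14.png');print(s['st']['position'].round(1),s['st']['force'].round(1))
t=snap('scene','scene14.png');cv2.imwrite('pics/s14c.png',cv2.resize(t['frame'][190:280,190:350,::-1],None,fx=5,fy=5,interpolation=2))
E
```

```text
clock: 19.45
position: [502.0, 253.1, 227.3]
tool_rot: [-0.001, 1.0, 0.0, -0.002]
force: [0.0, -0.7, 0.5]
grip_width: 85.8
clock: 19.85
position: [503.4, 248.7, 229.0]
tool_rot: [0.001, 1.0, -0.0, -0.0]
force: [0.3, -0.0, 0.2]
grip_width: 85.6
[503.4 248.7 229. ] [ 0.3 -0.   0.2]
```

View pics/wrist14.png

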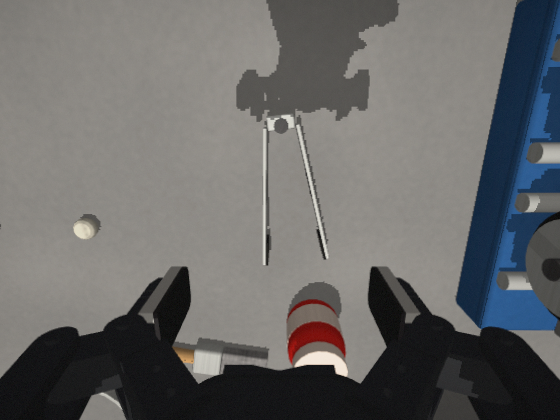

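View pics/s14c.png

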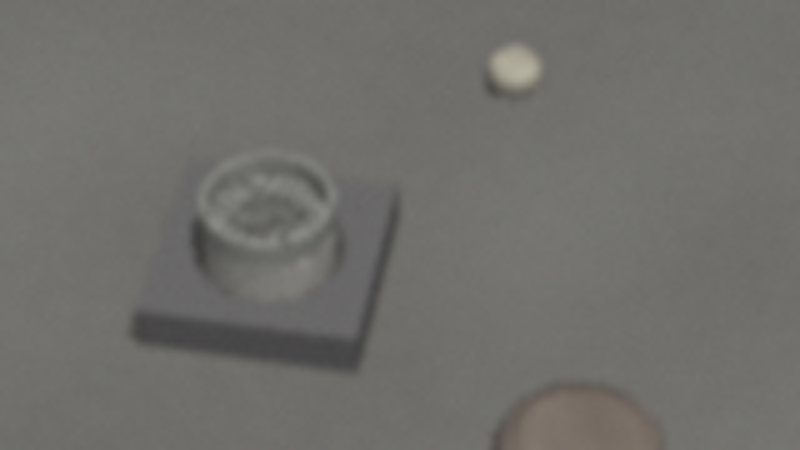

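```bash
python3 - <<'E'
from h import *
s=snap('wrist');f=s['frame'][:,:,::-1]
cv2.imwrite('pics/w14c.png',cv2.resize(f[105:275,240:345],None,fx=5,fy=3.5,interpolation=2))
E
```

```text
(no output)
```

View pics/w14c.png

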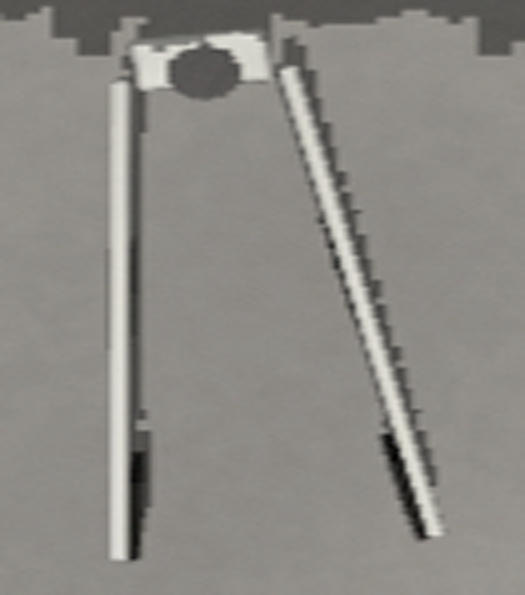

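```bash
python3 - <<'E'
from h import *
s=snap('wrist')
L=np.array([(121,82),(119,560),(289,68),(432,535)])/[5,3.5]+[239.5,104.5]
P=onz(s,L,28)[:,:2];print(P.round(1))
tr=P[1]-P[0];tl=P[3]-P[2];print(np.linalg.norm(tr),np.linalg.norm(tl),np.arctan2(tr[1],tr[0]),np.arctan2(tl[1],tl[0]))
u=tr/np.linalg.norm(tr)+tl/np.linalg.norm(tl);u/=np.linalg.norm(u);yaw=np.arctan2(u[1],u[0])
o=(P[0]+P[2])/2;e=(P[1]+P[3])/2
print('yaw',yaw,'axis2',np.arctan2(*(e-o)[::-1]),'start',o,'end',e,'sep',np.linalg.norm(P[0]-P[2]))
# jaws tip at x=~174 open -> grip from tip & from start
print('grip',e-u*(175*1-70-1.5), o+u*70)
print(s['st']['position'])
E
```

```text
[[442.6 231.8]
 [606.2 228.5]
 [438.6 267.8]
 [596.5 305.5]]
163.59861339064832 162.3743781399123 -0.019795502003221454 0.23451088147205285
yaw 0.10735768973441567 axis2 0.10687755855094591 start [440.59324669 249.7926105 ] end [601.34146938 267.03870444] sep 36.262457086665755
grip [498.43735033 255.94851589] [510.19023542 257.29322112]
[503.45849576 249.12462391 229.26840151]
```

```bash
python3 -m jog '0 -0.57 0.81 3 0 0 0;0 0 0 4 0 0 -0.107;0 0 0 4 0 0 0;0 0 0 3 0 0 0;0 0 0 1 0 0 0;0 0 0 0 0 0 0;0 0 0 0 0 0 0;0 0 0 0 0 0 0;0 0 0 0 0 0 0'
python3 - <<'E'
from h import *
s=snap('wrist','wrist15.png');print(s['st']['position'].round(1),s['st']['force'].round(1))
E
```

```text
clock: 20.95
position: [510.1, 258.7, 80.9]
tool_rot: [-0.054, 0.999, 0.001, 0.002]
force: [-0.1, -0.2, 0.2]
grip_width: 85.3
[510.1 258.7  80.9] [-0.1 -0.2  0.2]
```

View pics/wrist15.png

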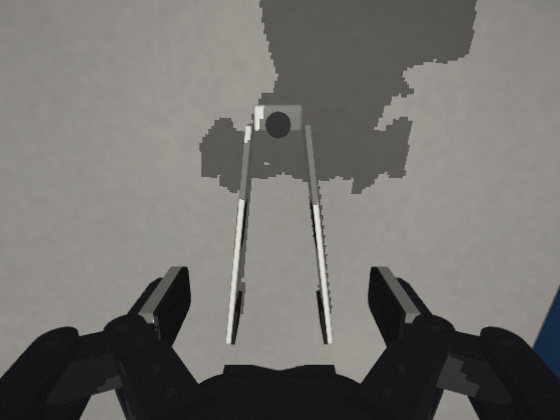

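```bash
python3 -m jog '0 0.05 -0.1 3 0 0 0;0 0 0 2.5 0 0 0;0 0 0 1 0 0 0;0 0 0 0.8 0 0 0;0 0 0 0.5 0 0 0;0 0 0 0 0 0 0;0 0 0 0 0 0 0;0 0 0 0 0 0 0;0 0 0 0 0 0 0'
python3 -m jog '0.38 0 0 0 0 0 0;0.38 0 0 0 0 0 0;0.38 0 0 0 0 0 0;0.38 0 0 0 0 0 0;0.38 0 0 0 0 0 0' 30
python3 - <<'E'
from h import *
s=snap('wrist','wrist16.png');print(s['st']['position'].round(1),s['st']['force'].round(1))
E
```

```text
clock: 21.9
position: [509.0, 257.3, 1.8]
tool_rot: [-0.054, 0.999, 0.0, 0.001]
force: [-0.3, -0.4, 0.2]
grip_width: 85.1
clock: 22.4
position: [509.0, 257.3, 1.9]
tool_rot: [-0.054, 0.999, 0.0, 0.001]
force: [-0.2, -0.1, 5.1]
grip_width: 53.4
[509.  257.3   1.9] [-0.2 -0.1  5.1]
```

View pics/wrist16.png

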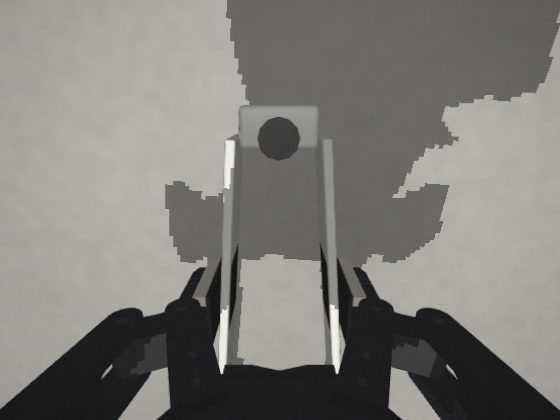

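```bash
python3 -m jog '0.42 0 0 0 0 0 0;0.42 0 0 0 0 0 0;0.42 0 0 0 0 0 0;0.42 0 0 -1 0 0 0;0.42 0 0 -2 0 0 0;0.42 0 0 -3 0 0 0;0.42 0 0 -3 0 0 0;0.42 0 0 -3 0 0 0;0.42 0 0 -2 0 0 0;0.42 0 0 0 0 0 0;0.42 0 0 0 0 0 0;0.42 0 0 0 0 0 0' 40
python3 - <<'E'
from h import *
s=snap('wrist','wrist17.png');print(s['st']['position'].round(1),s['st']['force'].round(1))
s=snap('scene','scene17.png');cv2.imwrite('pics/s17c.png',cv2.resize(s['frame'][90:240,240:400,::-1],None,fx=4,fy=4,interpolation=2))
E
```

```text
clock: 23.65
position: [507.2, 256.6, 139.6]
tool_rot: [-0.054, 0.999, -0.001, -0.002]
force: [-0.0, -0.1, -1.3]
grip_width: 49.5
[507.2 256.6 139.6] [-0.  -0.1 -1.3]
```

View pics/wrist17.png

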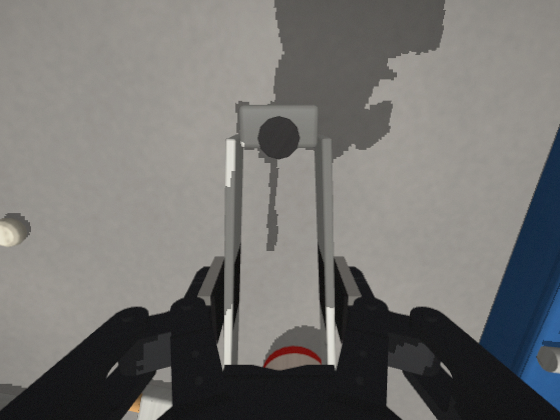

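View pics/s17c.png

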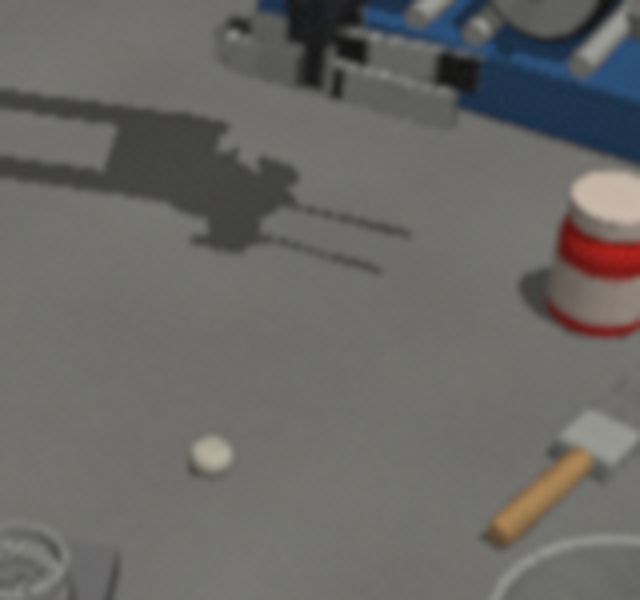

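```bash
python3 -m jog '0.42 -1.2 -3.1 0 0 0 0;0.42 -1.2 -3.1 0 0 0 0;0.42 -1.2 -3.1 0 0 0 0;0.42 -1.2 -3.1 0 0 0 0;0.42 -1.2 -3.1 0 0 0 0;0.42 -1.2 -3.1 0 0 0 0;0.42 0 0 0 0 0 0;0.42 0 0 0 0 0 0;0.42 0 0 0 0 0 0;0.42 0 0 0 0 0 0;0.42 0 0 0 0 0 0'
python3 - <<'E'
from h import *
s=snap('wrist','wrist18.png');print(s['st']['position'].round(1),s['st']['force'].round(1))
f=s['frame'].astype(int); 
E
```

```text
clock: 24.85
position: [599.4, 80.9, 141.1]
tool_rot: [-0.054, 0.999, 0.0, -0.0]
force: [-0.1, 0.6, -1.3]
grip_width: 49.3
[599.4  80.9 141.1] [-0.1  0.6 -1.3]
```

View pics/wrist18.png

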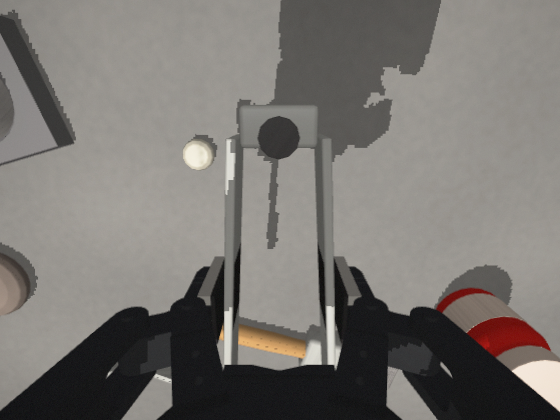

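```bash
python3 - <<'E'
from h import *
s=snap('wrist')
g=s['frame'][130:180,175:222].astype(int)
m=((g[...,0]-g[...,2]>8)&(g.min(2)>120)).astype(np.uint8)
n,l,st,c=cv2.connectedComponentsWithStats(m);i=1+st[1:,4].argmax();print(st[i],c[i]+[175,130])
print('pebble',onz(s,[c[i]+[175,130]],8)[0].round(1))
p=onz(s,[(198,155)],8)[0];print(p.round(1))
A=onz(s,[(231.5,139),(326,139)],167)[:,:2];o=A.mean(0)
print('arms start',A.round(1),'mid',o.round(1),'tcp',s['st']['position'])
print('yaw arms-perp',np.arctan2(*(A[1]-A[0])[::-1])-np.pi/2, R.from_quat(s['st']['tool_rot']).as_matrix().round(3)[:,1])
E
```

```text
[   0   10   47   40 1255] [195.44621514 160.65418327]
pebble [571.5   2.2   8. ]
[566.3   4.3   8. ]
arms start [[533.   55.4]
 [529.3  89.8]] mid [531.1  72.6] tcp [599.55389673  80.83009239 141.18282762]
yaw arms-perp 0.10834180615227607 [-0.108  0.994  0.   ]
```

```bash
python3 -m jog '0.42 2.43 -1.45 0 0 0 0;0.42 2.43 -1.45 0 0 0 0;0.42 2.43 -1.45 0 0 0 0;0.42 2.43 -1.45 0 0 0 0;0.42 2.43 -1.46 0 0 0 0;0.42 0 0 3 0 0 0;0.42 0 0 3 0 0 0;0.42 0 0 2 0 0 0;0.42 0 0 0 0 0 0;0.42 0 0 0 0 0 0;0.42 0 0 0 0 0 0;0.42 0 0 0 0 0 0'
python3 - <<'E'
from h import *
s=snap('wrist','wrist19.png');st=s['st'];print(st['position'].round(1),st['force'].round(1))
u=-R.from_quat(st['tool_rot']).as_matrix()[:,0];print('jaw',st['position']+80.3*u)
t=snap('scene');cv2.imwrite('pics/s19c.png',cv2.resize(t['frame'][140:280,220:380,::-1],None,fx=4,fy=4,interpolation=2))
t=snap('top');cv2.imwrite('pics/t19c.png',cv2.resize(t['frame'][170:290,200:360,::-1],None,fx=4,fy=4,interpolation=2))
E
```

```text
clock: 26.15
position: [488.2, -5.3, 62.4]
tool_rot: [-0.054, 0.999, -0.0, 0.001]
force: [0.1, -1.1, -1.5]
grip_width: 49.7
[488.2  -5.3  62.4] [ 0.1 -1.1 -1.5]
jaw [567.98812002   3.33218441  62.60033678]
```

View pics/s19c.png

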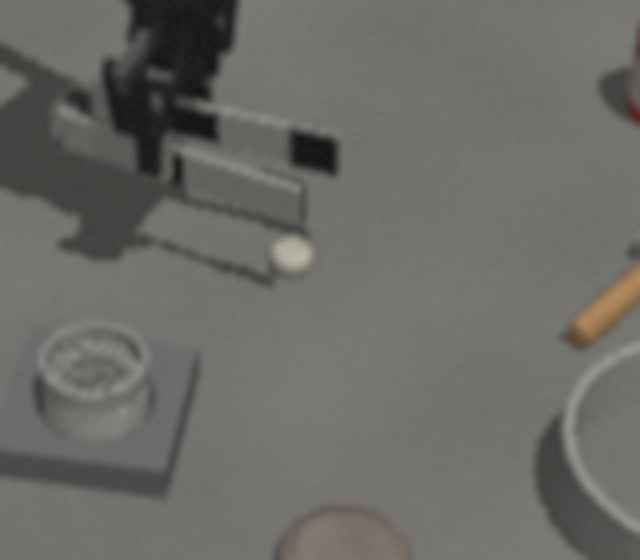

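View pics/t19c.png

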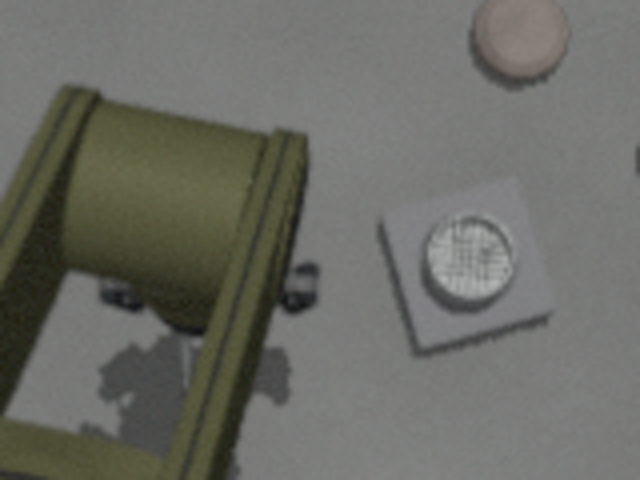

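```bash
python3 - <<'E'
from h import *
t=snap('scene');print(onz(t,[(292.6,203.2)],8)[0].round(1))
st=bot.state();p=st['position'];u=-R.from_quat(st['tool_rot']).as_matrix()[:,0];v=np.array([-u[1],u[0],0]);print(p.round(1))
# predicted near-tip (right arm, tip top) : x 165 from origin, gap half ~27+2
for lat in(-27,27):
    P=p+u*95+v*lat; P[2]+=26.1; print(((proj(t,P)[0]-[220,140])*4).round())
E
```

```text
[566.4  10.9   8. ]
[487.4  -5.3  61.8]
[293. 190.]
[330. 140.]
```

```bash
python3 - <<'E'
from h import *
t=snap('scene')
print(((proj(t,[566.5,4.2,8])[0]-[219.5,139.5])*4).round(),'seen 292 254')
P=np.array([541.5,-172.5,52]);a=np.linspace(0,6.28,9);print(((proj(t,P+30*np.c_[np.cos(a),np.sin(a),0*a]).mean(0)-[219.5,139.5])*4).round(),'sieve seen ~95,364')
E
```

```text
[287. 261.] seen 292 254
[ 93. 362.] sieve seen ~95,364
```

```bash
python3 -m jog '0.42 0.08 0.09 1 0 0 0;0.42 0 0 2 0 0 0;0.42 0 0 1 0 0 0;0.42 0 0 0 0 0 0;0.42 0 0 0.5 0 0 0;0.42 0 0 0.5 0 0 0;0.42 0 0 0.6 0 0 0;0.42 0 0 0 0 0 0;0.42 0 0 0 0 0 0;0.42 0 0 0 0 0 0'
python3 - <<'E'
from h import *
st=bot.state();print(st['position'].round(1),st['force'].round(1))
t=snap('scene');cv2.imwrite('pics/s20c.png',cv2.resize(t['frame'][170:230,240:320,::-1],None,fx=8,fy=8,interpolation=2))
E
```

```text
clock: 27.4
position: [486.3, -4.5, 5.4]
tool_rot: [-0.054, 0.999, -0.0, 0.0]
force: [-0.2, -0.2, -1.1]
grip_width: 49.7
[486.3  -4.5   5.4] [-0.2 -0.2 -1.1]
```

View pics/s20c.png

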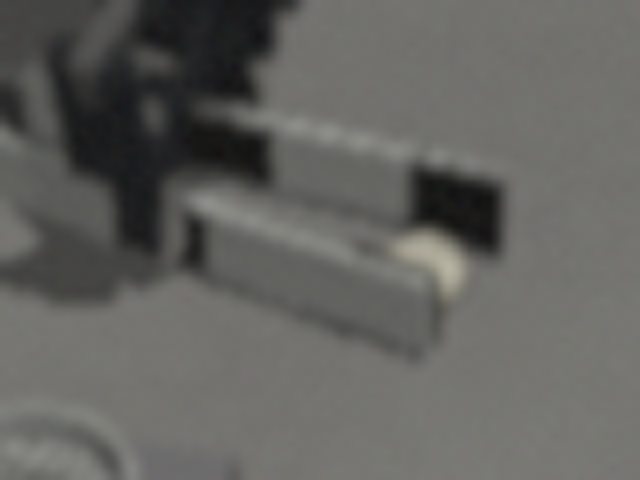

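```bash
python3 -m jog '0.45 0 0 0 0 0 0;0.48 0 0 0 0 0 0;0.5 0 0 0 0 0 0;0.52 0 0 0 0 0 0;0.55 0 0 0 0 0 0;0.6 0 0 0 0 0 0;0.65 0 0 0 0 0 0;0.7 0 0 0 0 0 0;0.7 0 0 0 0 0 0;0.7 0 0 0 0 0 0;0.7 0 0 0 0 0 0' 35
python3 - <<'E'
from h import *
st=bot.state();print(st['position'].round(1),st['force'].round(1),st['grip_width'])
t=snap('scene');cv2.imwrite('pics/s21c.png',cv2.resize(t['frame'][170:230,240:320,::-1],None,fx=8,fy=8,interpolation=2))
E
```

```text
clock: 28.55
position: [486.2, -4.5, 5.3]
tool_rot: [-0.054, 0.999, -0.0, 0.0]
force: [-1.2, -1.0, 4.9]
grip_width: 39.4
[486.2  -4.5   5.3] [-1.2 -1.   4.9] 39.35731799602186
```

View pics/s21c.png

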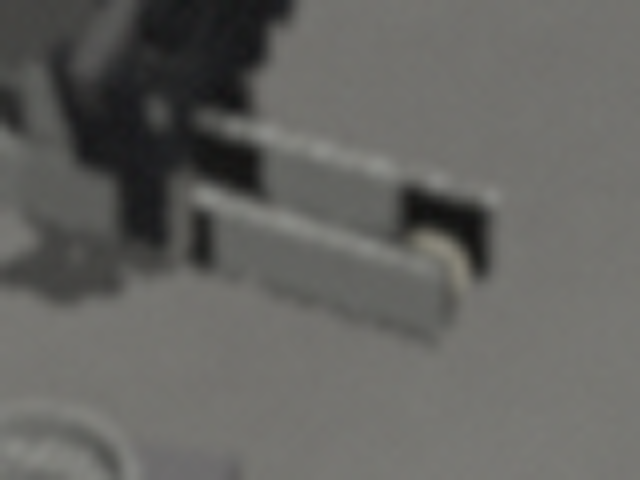

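```bash
python3 -m jog '0.7 0 0 -0.5 0 0 0;0.7 0 0 -1 0 0 0;0.7 0 0 -1.5 0 0 0;0.7 0 0 -2 0 0 0;0.7 0 0 -2 0 0 0;0.7 0 0 -2 0 0 0;0.7 0 0 -2 0 0 0;0.7 0 0 -1.5 0 0 0;0.7 0 0 0 0 0 0;0.7 0 0 0 0 0 0;0.7 0 0 0 0 0 0'
python3 - <<'E'
from h import *
st=bot.state();print(st['position'].round(1),st['force'].round(1),st['grip_width'])
t=snap('scene');cv2.imwrite('pics/s22c.png',cv2.resize(t['frame'][120:240,220:360,::-1],None,fx=5,fy=5,interpolation=2))
E
```

```text
clock: 29.7
position: [485.1, -4.4, 129.4]
tool_rot: [-0.054, 0.999, 0.0, -0.001]
force: [0.5, 0.3, -1.6]
grip_width: 39.5
[485.1  -4.4 129.4] [ 0.5  0.3 -1.6] 39.51198188086479
```

View pics/s22c.png

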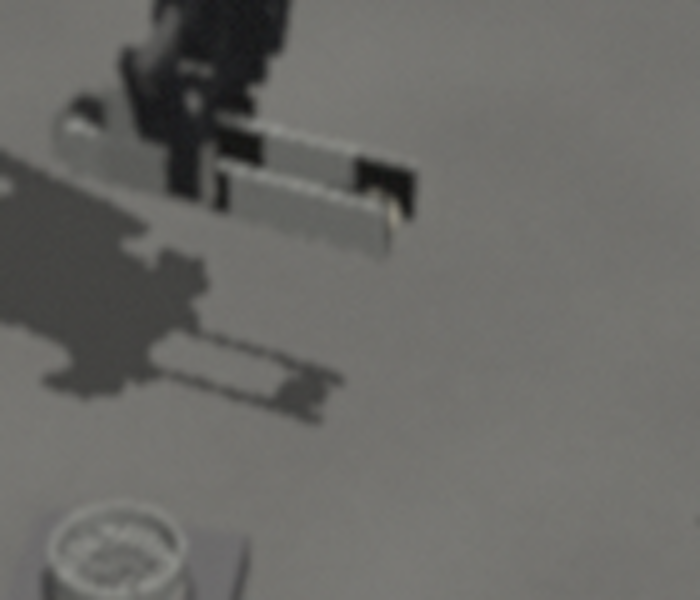

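```bash
python3 -m jog '0.7 0.4 -1 0 0 0 0;0.7 0.5 -2 0 0 0 0;0.7 0.5 -2 0 0 0 0;0.7 0.5 -2 0 0 0 0;0.7 0.5 -2 0 0 0 0;0.7 0.5 -2 0 0 0 0;0.7 0.5 -2 0 0 0 0;0.7 0.5 -2 0 0 0 0;0.7 0.3 -1.3 0 0 0 0;0.7 0.2 -1 0 0 0 0;0.7 0 0 0 0 0 0;0.7 0 0 0 0 0 0'
python3 -m jog '0.7 0 0 1 0 0 0;0.7 0 0 1 0 0 0;0.7 0 0 0 0 0 0;0.7 0 0 0 0 0 0;0.7 0 0 0 0 0 0;0.7 0 0 0 0 0 0;0.7 0 0 0 0 0 0;0.7 0 0 0 0 0 0'
python3 - <<'E'
from h import *
st=bot.state();print(st['position'].round(1),st['force'].round(1),st['grip_width'],abs(st['qd']).max())
t=snap('scene','s23.png');cv2.imwrite('pics/s23c.png',cv2.resize(t['frame'][140:280,180:320,::-1],None,fx=4.2,fy=4.2,interpolation=2))
snap('wrist','w23.png');snap('top','t23.png')
E
```

```text
clock: 30.95
position: [460.6, -180.9, 130.0]
tool_rot: [-0.053, 0.999, 0.0, -0.0]
force: [0.2, 0.2, -0.9]
grip_width: 39.6
clock: 31.75
position: [461.0, -181.3, 110.4]
tool_rot: [-0.054, 0.999, -0.0, 0.0]
force: [0.5, -0.5, -1.8]
grip_width: 39.6
[ 461.  -181.3  110.4] [ 0.5 -0.5 -1.8] 39.64067258078573 0.002707328760885047
```

View pics/s23c.png

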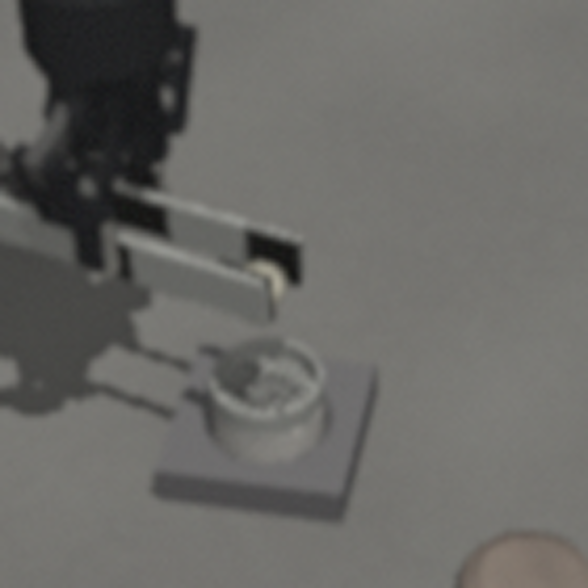

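View pics/t23.png

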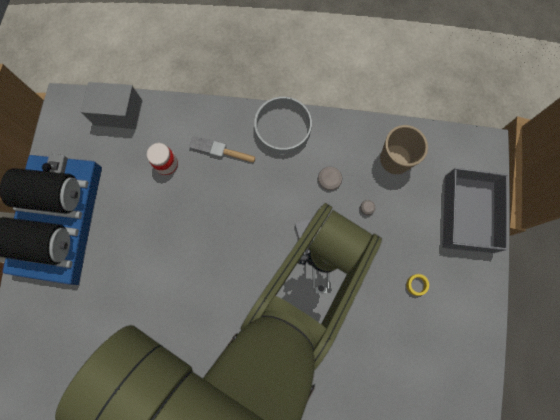

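```bash
python3 - <<'E'
from h import *
t=snap('scene')
print(onz(t,[(243.8,206.2)],113)[0].round(1), 'pocket 541.5,-172.5')
bot.job_done()
E
```

```text
[ 543.3 -161.9  113. ] pocket 541.5,-172.5
the job is handed in; nothing more can be done
```

I built the stack, and the arm finished holding the pebble in the tongs over the sieve. I handed the job in at about 32 s of the 72 s allowed.

- **Ring:** The silver ring is seated in the stand's pocket and released. The wrist camera put it at (541.7, -173.1) mm, against two earlier pocket readings of (540.5, -173.2) and (541.9, -171.5).
- **Sieve:** It sits level on the ring with its foot in the hole and is released. It measured (541.6, -173.6) mm, and the scene view showed it level.
- **Tongs and pebble:** I gripped the tongs at their patches and closed them on the pale pebble. The opening stopped at 39.6 mm, close to the 40 mm given for closed on the pebble. The fingers stayed on the grip patches, about 80 mm from the stone.
- **Final hold:** The scene picture shows the pebble still in the jaws with the arm at rest. I work out its height as roughly 110 mm, with the tongs' underside about 50 mm above the sieve rim.
- **Other objects:** The last top view shows the bystanders where they started.

**Disagreement:** Working from the tool pose, the pebble should be within about 2 mm of the pocket axis. The final scene-camera reading put it about 11 mm off, at (543.3, -161.9) mm. That camera also read about 7 mm off in y for the pebble before I picked it up, so I take most of the difference as camera bias. Either way it is within the 30 mm allowed.

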